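# Shut the caddy, then lift and turn the spice crusher

### The job

Spice has just been taken from the upper of the two stacked caddies: push its lid shut until it snaps home on the catch. Then lift the spice crusher (the dished plate with the loose stone ball) straight up by its bridge handle, about 10 cm clear of the slab, and only then turn it a quarter turn in the air, so that its pouring lip, which now points roughly towards the caddies, points straight at the far edge of the slab, away from the robot. Keep the plate level and the ball in its middle all the while, disturb nothing else, and finish while still holding the crusher up there, still and level.

Things in the scene. Friction and masses are not known exactly. Their poses are not given: they have to be found in the camera images.
- slab (a point): a fixed point on top of the granite slab (z = 0), 400 mm short of its far edge; its axes are square with the slab: +x runs from the robot straight towards the far edge, +y to the robot's left, where the caddies stand
- caddies: two stacked plastic caddies, fixed as one piece, together 160 mm in own x, 200 mm in own y, 170 mm high; origin under the centre, z up; the hinge of the upper lid runs along own y at own x = +80 mm (the side away from the robot), height 170 mm. The lower caddy's front flap lies open, fixed, down to 55 mm beyond the -x face, and stays so
- caddy_lid (a joint): angle of the upper caddy's lid in rad: 0 = shut and level, about 1 = standing open, growing as the front edge rises. The hinge is stiff: the lid stays where it is left (about 1.5 N at the front edge moves it). A sprung catch in the middle of the front edge resists from about 0.08 rad (front edge about 13 mm above home), takes some 7 to 10 N at lid_push, and gives way from about 0.05 rad; shut home is under 0.02 rad, where the lid meets a firm stop
- lid_push (a point): point on the lid's outer (upper) face, mid-width, 120 mm from the hinge; the lid is 6 mm thick, 172 mm long from the hinge and 206 mm wide, so the shut outer face is 176 mm above the slab. Pushing here on the outer face, along the arc about the hinge and at last straight down, shuts it
- lid_hinge (a point): middle of the upper lid's hinge line, 170 mm above the slab, fixed on the caddies; its axes are those of caddies, the open lid rises from it on the side of -x
- dish: the spice crusher, a round white dished plate 150 mm across and 28 mm high with a steel bridge handle; loose, 280 to 440 g; origin under its centre, own +x points to the pouring lip, own y runs along the bridge handle, z up; it stands on a flat foot
- dish_grip (a point): centre of the bridge handle's bar, 95 mm above the plate's underside, over its centre, axes as dish. The bar is 12 mm thick (own x), 14 mm high and 146 mm long (own y), with an upright 70 mm to either side along own y; below the bar is free room down to the ball's top, 42 mm above the plate's underside
- dish_lip (a point): tip of the pouring lip (30 mm wide spout), 105 mm from the plate's centre along own +x, 30 mm above the underside
- dish_middle (a point): middle of the plate's inner floor, 6 mm above the underside: a flat of 9 mm radius, from which the floor rises at 10 degrees to 60 mm radius, then the rim at 45 degrees
- ball_center (a point): centre of the loose stone ball, 36 mm diameter, 65 g, lying in the middle of the plate under the bridge handle
- jug: glass jug standing upside down, bystander, 120 mm across plus handle, 160 mm high, origin under its centre
- pot: ceramic utensil pot with utensils, bystander, 116 mm across, 295 mm high over the utensils, origin under its centre
- tongs: stainless tongs lying flat, bystander, 250 mm long in own x, 60 mm wide, 24 mm high, origin under the middle
Things that resemble listed ones, but are neither listed nor needed, are in the scene too. Leave any purple or red look-alike of the dish alone.

How it is judged:
By the outcome, as a careful person would: the job done as asked, in the order asked, and still so for the second after the job is handed in, while the arm keeps its last pose, push and grip.
It also fails if it takes over 61 s, if anything falls off the work surface, if the arm or the gripper's body presses on something with over 40 N, if the wrist force passes 120 N, or if a joint passes its speed limit or range.

### The arm

A 6-joint arm with a two-finger parallel gripper is mounted at the origin on the work surface. World frame = base frame: x ahead of the robot, y to its left, z up, the work surface at z = 0. Lengths are in mm, angles in rad, forces in N, time in s.
With the tool pointing down it reaches from about 275 to 750 mm from the base axis. Payload 10.2 kg.
Tool frame: the origin (TCP) lies midway between the tips of the shut fingers; the grasp point (between the pads) lies grasp_offset behind it (grasp_offset is the distance from the TCP to the grasp point, in mm); x points along the fingers, z is the direction in which the jaws open and shut, and the axes are right-handed (so a half turn about x gives the same grasp; the last joint's range is limited). The gripper opens to 85 mm and grips with 20 to 120 N. Pads are 22 mm wide; open, the fingers measure 114 mm over their backs; the gripper's body (76 mm by 85 mm) begins 54 mm behind the grasp point. The pads swing forward as they close: fully open they stand 13 mm farther back than shut.
Start: joints at [-1.567, 0.313, 1.498, -0, 1.331, -0.223], TCP at [118.038, -511.564, 231.294] pointing down, gripper open.
Joint ranges: [-2.94, 2.94], [-0.97, 2.17], [0.19, 2.56], [-1.23, 4.37], [0.02, 3.11], [-2.88, 2.88]. Speed limits (rad/s): [2.39, 2.39, 3.01, 3.14, 3.14, 3.14].

### API

Orientations are given as a unit quaternion [w, x, y, z].
In Python, from rig import sense, capture, calibration, finish_job, grasp_offset gives the robot as it stands.
- The arm moves only by the shell command python3 -m jog 'ROWS' [FORCE]. ROWS is JSON, a list of rows, each an object with "linear": the shift along the tool's x, y, z scaled (see below), a list of three; "rotation": the turn, a rotation vector about the tool's x, y, z scaled (see below), a list of three; "grip": the finger opening in mm, from 0 to 85.4. A call has 1 to 20 rows; each row is the pose to reach, as a shift and turn from the pose measured when the call began, along the tool's axes at that moment; what a row does not reach only later rows make up. The controller multiplies each number of a shift by 0.3 m and each number of a turn by 0.5 rad. A row lasts 1/12 s, in which the tool goes at most 41.7 mm and 7.16 degrees, less where a joint would pass 70% of its speed; a pose out of reach is approached as far as the arm can. A call with a number of a shift or a turn outside -1 to 1 is refused whole. A call with a gripper value outside its range is refused whole. The fingers move at their own pace and stop on an object; FORCE is the grip in N (left out, the last holds). Time passes only in rows, so rows that repeat a pose let the fingers close. It gives the time, the measured TCP pose, the force and the opening at its end, in the units of the state.
- sense(): the state, without advancing time (a new reading comes with each control period).
- capture(name): name is "side" or "top" or "wrist"; returns (picture, depth): 400x640x3 uint8, red, green, blue; 400x640 float32, mm along the optical axis (not along the pixel's ray), 0 where there is no reading.
- calibration(name): a dict with "intrinsics" (3x3 intrinsics, pixels), "world_from_camera" (4x4, takes a point from camera to world coordinates). Camera axes: x right, y up, looking along -z (the intrinsics and any distortion apply to the point x, -y, -z); pixel columns grow to the right and rows downward; lengths in mm; the calibration is good to about 2 mm. A picture is of the moment at which its call begins: read the wrist's pose just before it. calibration takes no time and is no camera call; for the wrist camera it gives the pose at the moment of the call.
- finish_job(): hands the job in, once; it reports no verdict.
The state is a dict: "time_s": time; "joints": joint angles; "dq": joint speeds; "tau": joint torques, N m; "eef_pos": TCP position; "ee_rot": TCP orientation; "force": force on the tool from outside, world axes, zero at the start; "wrist_torque": the same for the moment, N m; "grip_width": opening from 0.0 (shut) to 1.0 (fully open).
Only numpy, scipy, OpenCV 4.12 (cv2) and the standard library are available. Lean on these libraries where they do the work, as an engineer would, in place of code of your own. Each camera call takes 0.05 s, during which the arm holds its last target.

## Working session

There is one attempt and no reset: what is moved stays moved. The work goes in short steps, Python scripts to look and compute and a shell command to move; the robot and the scene stay as the last step left them, time stands still between calls to the robot, and variables do not carry over. Pictures are saved under pics/ and viewed, and the job is handed in when it is done.

```bash
ls; mkdir -p pics
python3 - <<'E'
from rig import sense, capture, calibration, grasp_offset
import cv2,numpy as np
print(sense(), grasp_offset if not callable(grasp_offset) else grasp_offset())
for n in ["side","top","wrist"]:
    c=calibration(n); print(n,{k:np.round(v,3).tolist() if hasattr(v,'__len__') else v for k,v in c.items()})
    p,d=capture(n); cv2.imwrite(f"pics/{n}0.png",p[:,:,::-1]); np.save(f"pics/{n}0d.npy",d)
E
```

```text
pics
{'time_s': 0.0, 'joints': array([-1.56741876e+00,  3.13463813e-01,  1.49842648e+00,  2.00982498e-06,
        1.33100938e+00, -2.23381562e-01]), 'dq': array([-0.0006014 , -0.00079571, -0.00043974, -0.00082119, -0.00018628,
       -0.00137584]), 'tau': array([ 8.45993291e-04, -4.12260425e+01, -2.59734535e+01, -1.82917806e-04,
        4.11290734e-03, -4.35501661e-06]), 'eef_pos': array([ 118.0281146 , -511.29922739,  230.73200089]), 'ee_rot': array([ 0.55306952,  0.44058243,  0.55364626, -0.43986026]), 'force': array([-0.58204233, -0.02024481, -0.7546723 ]), 'wrist_torque': array([0.01755171, 0.00481029, 0.00612174]), 'grip_width': 1.0016097542135756} 18.700000000000003
side {'intrinsics': [[451.773, 0.0, 322.167], [0.0, 451.773, 196.076], [0.0, 0.0, 1.0]], 'world_from_camera': [[-0.67, 0.465, -0.579, -172.255], [-0.742, -0.402, 0.536, 516.816], [0.016, 0.789, 0.615, 917.314], [0.0, 0.0, 0.0, 1.0]]}
top {'intrinsics': [[446.543, 0.0, 316.893], [0.0, 446.543, 195.14], [0.0, 0.0, 1.0]], 'world_from_camera': [[-0.023, 0.981, -0.194, 286.675], [-1.0, -0.023, -0.001, -140.538], [-0.005, 0.194, 0.981, 1414.787], [0.0, 0.0, 0.0, 1.0]]}
wrist {'intrinsics': [[305.512, 0.0, 321.844], [0.0, 305.512, 197.064], [0.0, 0.0, 1.0]], 'world_from_camera': [[0.224, 0.93, 0.291, 192.392], [-0.975, 0.214, 0.066, -493.567], [-0.001, -0.299, 0.954, 373.453], [0.0, 0.0, 0.0, 1.0]]}
```

View pics/side0.png

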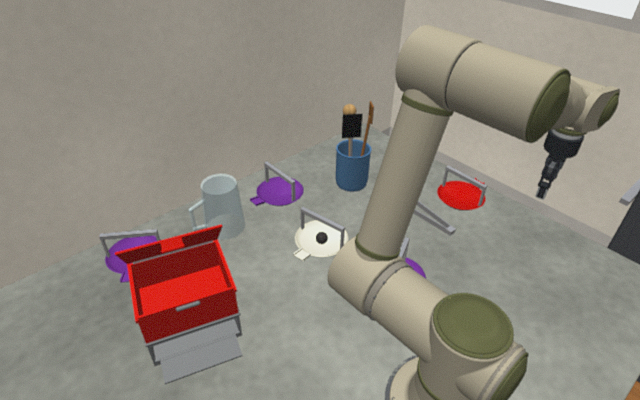

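View pics/top0.png

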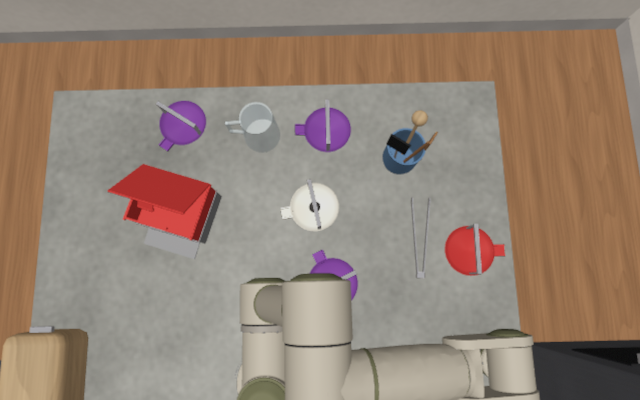

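View pics/wrist0.png

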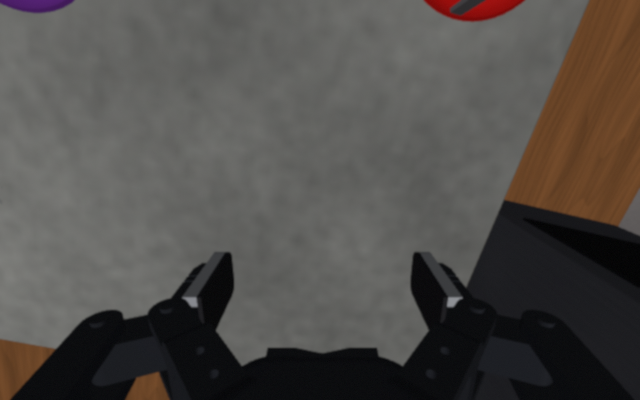

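The top view shows the lid open at (160,188), the white dish at (314,207) with its lip at (287,212), and the slab's far edge from (55,92) to (494,81). The white one is the target. Next I'll measure.

```bash
cat > h.py <<'E'
import cv2,numpy as np
from rig import sense,capture,calibration
def ray(c,u,v):
    K=np.array(c["intrinsics"]);T=np.array(c["world_from_camera"])
    x=(np.asarray(u,float)-K[0,2])/K[0,0];y=(np.asarray(v,float)-K[1,2])/K[1,1]
    d=np.stack([x,-y,-np.ones_like(x)],-1)@T[:3,:3].T
    return T[:3,3],d
def onz(c,u,v,z):
    o,d=ray(c,u,v); return o+d*((z-o[2])/d[...,2])[...,None]
def pts(c,u,v,dep):
    o,d=ray(c,u,v); return o+d*np.asarray(dep)[...,None]
def proj(c,P):
    K=np.array(c["intrinsics"]);T=np.array(c["world_from_camera"])
    p=(np.asarray(P,float)-T[:3,3])@T[:3,:3]
    return np.stack([K[0,0]*p[...,0]/-p[...,2]+K[0,2],K[1,1]*-p[...,1]/-p[...,2]+K[1,2]],-1)
E
python3 - <<'E'
from h import *
np.set_printoptions(precision=1,suppress=True)
for n in ["top","side"]:
    c=calibration(n);im=cv2.imread(f"pics/{n}0.png");d=np.load(f"pics/{n}0d.npy")
    hsv=cv2.cvtColor(im,cv2.COLOR_BGR2HSV)
    if n=="top":
        # slab edge: wood is saturated
        wood=(hsv[...,1]>90)&(hsv[...,0]<25)
        us=np.arange(70,480,4);vs=[]
        for u in us:
            col=wood[40:130,u]; vs.append(40+np.where(col)[0].max()+.5 if col.any() else np.nan)
        vs=np.array(vs); P=onz(c,us,vs,0.)
        ok=vs<100
        f=np.polyfit(P[ok,1],P[ok,0],1);r=P[:,0]-np.polyval(f,P[:,1]);ok&=abs(r)<6;f=np.polyfit(P[ok,1],P[ok,0],1)
        print("far edge x=%.4f*y+%.1f"%tuple(f),"yaw +x deg",np.degrees(np.arctan(-f[0])),ok.sum())
    u,v=np.meshgrid(np.arange(640),np.arange(400))
    P=pts(c,u,v,d)
    np.save(f"pics/{n}P.npy",P)
    w=(hsv[...,1]<50)&(hsv[...,2]>190)&(abs(P[...,0]-470)<200)&(abs(P[...,1]+130)<150)&(P[...,2]<60)&(d>0)
    k,l,s,ce=cv2.connectedComponentsWithStats(w.astype(np.uint8))
    i=1+s[1:,4].argmax();w=l==i;print(n,"white",s[i],np.nanmin(P[w],0),P[w].max(0))
    cv2.imwrite(f"pics/{n}w.png",cv2.resize(im[s[i][1]-50:s[i][1]+s[i][3]+30,s[i][0]-50:s[i][0]+s[i][2]+50],None,fx=4,fy=4,interpolation=1)[:600,:800]);print(s[i][0]-50,s[i][1]-50)
    rim=w&(P[...,2]>25-4)&(P[...,2]<34);q=P[rim]; print("rim",len(q))
    # handle: z 80..110
    hd=(P[...,2]>80)&(P[...,2]<115)&(d>0)&(abs(P[...,0]-470)<110)&(abs(P[...,1]+130)<110)&(hsv[...,1]<60)
    k,l,s,ce=cv2.connectedComponentsWithStats(hd.astype(np.uint8)); i=1+s[1:,4].argmax();q=P[l==i]
    m=q.mean(0);U,S,V=np.linalg.svd((q-m)[:,:2],full_matrices=False)
    t=(q-m)[:,:2]@V[0];print("handle n",len(q),"mean",m,"dir deg",np.degrees(np.arctan2(V[0,1],V[0,0])),"len",t.min(),t.max(),"mid",m[:2]+V[0]*(t.min()+t.max())/2,"zmax",q[:,2].max())
E
```

```text
far edge x=0.0004*y+951.4 yaw +x deg -0.022776173095887475 99
top white [281 185  39  46 908] [ 450.3 -143.9   -2.8] [595.8 -25.8  41.1]
231 135
rim 284
handle n 176 mean [ 514.8 -130.6  100.4] dir deg -168.5353694525079 len -65.05244233497886 62.97323429331211 mid [ 515.8 -130.4] zmax 107.85067190722043
side white [ 294  220   47   40 1236] [ 448.4 -193.9   -3.9] [626.5 -22.5  38.9]
244 170
rim 270
handle n 268 mean [ 510.4 -129.5   97.3] dir deg -168.15233128609347 len -70.69851377949423 59.14315027302304 mid [ 516.  -128.3] zmax 104.56448834150478
```

Run:
```python
import cv2
im=cv2.imread("pics/top0.png");cv2.imwrite("pics/topcaddy.png",cv2.resize(im[150:270,90:250],None,fx=5,fy=5))
im=cv2.imread("pics/side0.png");cv2.imwrite("pics/sidecaddy.png",cv2.resize(im[210:390,80:320],None,fx=3.3,fy=3.3))
```

```text
(no output)
```

View pictures.

View pics/topcaddy.png

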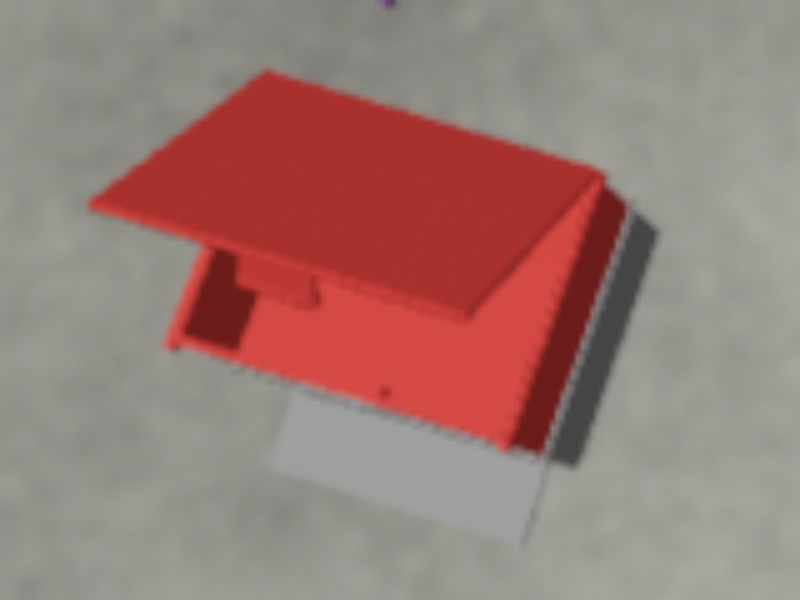

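View pics/sidecaddy.png

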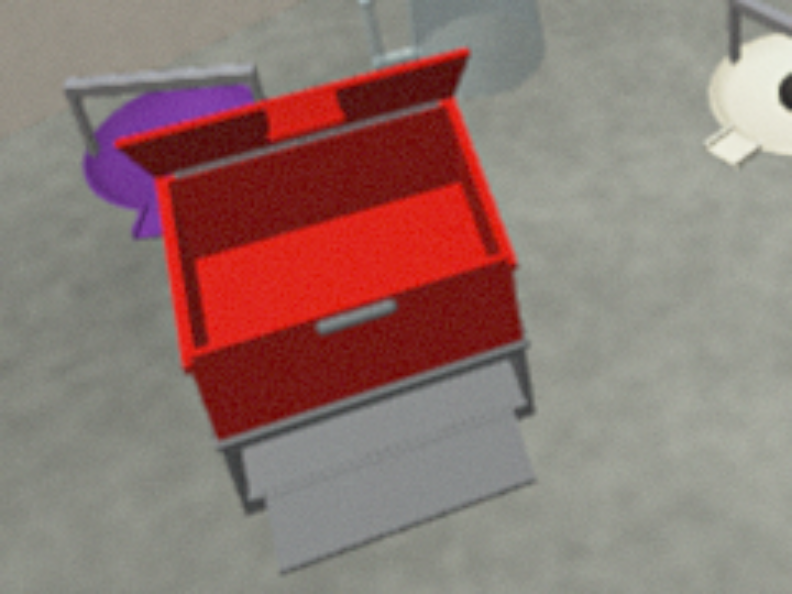

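View pics/sidew.png

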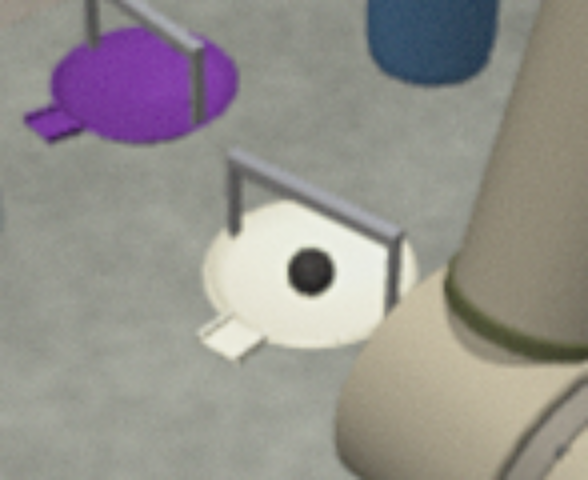

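View pics/topw.png

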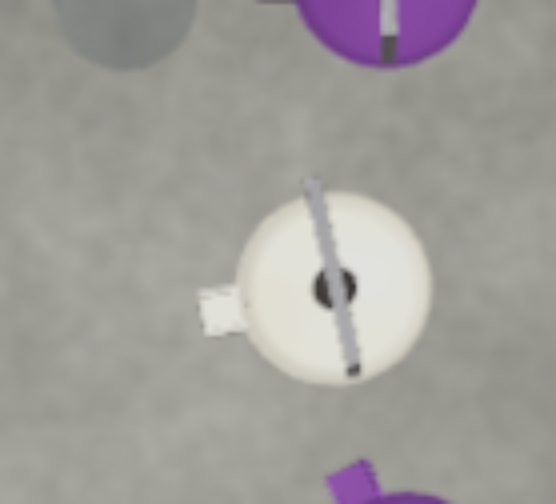

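Run:
```python
from h import *
np.set_printoptions(precision=2,suppress=True)
c=calibration("top");P=np.load("pics/topP.npy");im=cv2.imread("pics/top0.png")
hsv=cv2.cvtColor(im,cv2.COLOR_BGR2HSV)
red=(hsv[...,1]>150)&((hsv[...,0]<10)|(hsv[...,0]>170))&(P[...,2]>60)
red[:, 260:]=0
m=red&(hsv[...,2]>150)&(hsv[...,2]<178)&(P[...,2]>178)
m=cv2.erode(m.astype(np.uint8),np.ones((3,3)))>0
q=P[m];print(len(q),q[:,2].min(),q[:,2].max())
for _ in range(3):
    A=np.c_[q[:,:2],np.ones(len(q))];s,*_=np.linalg.lstsq(A,q[:,2],rcond=None);r=q[:,2]-A@s;q=q[abs(r)<2.5*r.std()+1]
n=np.array([-s[0],-s[1],1]);n/=np.linalg.norm(n)
print("n",n,"resid",r.std(),"angle",np.arccos(n[2]),"yaw of normal (=-own x) deg",np.degrees(np.arctan2(n[1],n[0])))
# lid mask contour -> corners
mm=(red&(hsv[...,2]>150)&(hsv[...,2]<178)).astype(np.uint8)
k,l,st,_=cv2.connectedComponentsWithStats(mm);i=1+st[1:,4].argmax();mm=(l==i).astype(np.uint8)
cn=max(cv2.findContours(mm,0,2)[0],key=len);ap=cv2.approxPolyDP(cv2.convexHull(cn),4,True)[:,0];print(st[i],ap.tolist())
o,d=ray(c,ap[:,0],ap[:,1]);m0=q.mean(0);t=((m0-o)@n)/(d@n);C=o+d*t[:,None];print(C);print(np.linalg.norm(C-np.roll(C,-1,0),axis=1))
# rim front corners of caddy at z=170
for uv in [(124,219.4),(192,239.6)]: print("front",onz(c,*uv,170.))
# flap on side view, caddy
c2=calibration("side")
for uv in [(80+185/3.3,210+362/3.3),(80+515/3.3,210+262/3.3),(80+160/3.3,210+178/3.3),(80+455/3.3,210+98/3.3)]: print("side",onz(c2,*uv,170.))
# dish
for nm,E in [("top",[(231+309/4,135+181/4),(231+353/4,135+372/4)]),("side",[(244+235/4,170+152/4),(244+402/4,170+236/4)])]:
    cc=calibration(nm); e=np.array([onz(cc,*p,102.) for p in E]);v=e[0]-e[1];print(nm,e,"mid",e.mean(0),np.linalg.norm(v),np.degrees(np.arctan2(v[1],v[0])))
print("lip top",onz(c,231+199/4,135+312/4,30.),onz(c,231+199/4,135+287/4,30.), onz(c,231+207/4,135+337/4,30.))
print("plate top extremes", onz(c,231+237/4,135+288/4,28.),onz(c,231+432/4,135+288/4,28.),onz(c,231+335/4,135+191/4,28.),onz(c,231+335/4,135+385/4,28.))
for (u,v) in [(330,281),(320,255)]: print("purple near",P[v,u])
```

```text
2156 181.13942257234157 1414.78682329994
n [ 0.73 -0.24  0.64] resid 1.9807845908519581 angle 0.8737878360529249 yaw of normal (=-own x) deg -18.009758960653674
[ 109  164  102   50 2547] [[210, 185], [183, 213], [109, 189], [143, 164]]
[[567.77 162.58 179.33]
 [468.53 198.02 305.15]
 [536.   391.37 299.92]
 [635.28 358.05 174.83]]
[164.12 204.85 163.14 206.84]
front [476.32 405.05 170.  ]
front [414.93 211.43 170.  ]
side [477.06 409.56 170.  ]
side [411.98 218.71 170.  ]
side [631.49 357.93 170.  ]
side [568.43 166.28 170.  ]
top [[ 593.   -114.81  102.  ]
 [ 447.51 -144.57  102.  ]] mid [ 520.26 -129.69  102.  ] 148.4988803731968 11.557549040500962
side [[ 590.53 -115.59  102.  ]
 [ 449.16 -143.07  102.  ]] mid [ 519.84 -129.33  102.  ] 144.01829703052712 11.001472763057443
lip top [506.42 -25.14  30.  ] [526.32 -25.27  30.  ] [486.5  -31.26  30.  ]
plate top extremes [525.16 -55.04  28.  ] [ 521.55 -208.53   28.  ] [ 601.61 -133.9    28.  ] [ 446.73 -130.53   28.  ]
purple near [ 290.32 -158.33  671.27]
purple near [ 373.05 -145.13   25.36]
```

```bash
cat >> h.py <<'E'
from scipy.spatial.transform import Rotation as Rn
def R(s): 
    w,x,y,z=s["ee_rot"]; return Rn.from_quat([x,y,z,w])
def rel(s,P,Rt=None):
    "row numbers to reach world TCP P with orientation Rt"
    r=R(s); l=r.inv().apply(np.asarray(P,float)-s["eef_pos"])/300
    v=np.zeros(3) if Rt is None else (r.inv()*Rt).as_rotvec()/.5
    return l,v
def down(yaw):
    "tool x down, tool z at yaw (rad)"
    x=np.array([0,0,-1.]);z=np.array([np.cos(yaw),np.sin(yaw),0]);y=np.cross(z,x)
    return Rn.from_matrix(np.c_[x,y,z])
E
python3 - <<'E'
from h import *
np.set_printoptions(precision=3,suppress=True)
s=sense();M=R(s).as_matrix();print(M);z=M[:,2];psi=np.arctan2(z[1],z[0]);print("z yaw",np.degrees(psi))
j1,j6=s["joints"][0],s["joints"][5]
for nm,(x,y),yaws in [("lid",(530,285),[-18.5,71.5,161.5]),("dish",(520,-129.5),[101.3,-78.7,0,180])]:
    r=np.hypot(x,y);a=np.arctan2(y,x)-np.arcsin(117/r)
    for yw in yaws:
        for sg in (1,-1):
            d=np.angle(np.exp(1j*(np.radians(yw)-psi-(a-j1)))); print(nm,yw,"j6 if -:",j6-d)
E
```

```text
[[-0.     0.974  0.225]
 [ 0.001  0.225 -0.974]
 [-1.     0.    -0.001]]
z yaw -77.00499042092224
lid -18.5 j6 if -: 0.6205981187861291
lid -18.5 j6 if -: 0.6205981187861291
lid 71.5 j6 if -: -0.9501982080087674
lid 71.5 j6 if -: -0.9501982080087674
lid 161.5 j6 if -: -2.520994534803664
lid 161.5 j6 if -: -2.520994534803664
dish 101.3 j6 if -: -2.232189405597378
dish 101.3 j6 if -: -2.232189405597378
dish -78.7 j6 if -: 0.9094032479924152
dish -78.7 j6 if -: 0.9094032479924152
dish 0 j6 if -: -0.4641708733271221
dish 0 j6 if -: -0.4641708733271221
dish 180 j6 if -: 2.6774217802626703
dish 180 j6 if -: 2.6774217802626703
```

```bash
python3 -m jog '[{"linear":[-0.12,0,0],"rotation":[0,0,0],"grip":0},{"linear":[-0.25,0,0],"rotation":[0,0,0],"grip":0},{"linear":[-0.4,0.05,-0.05],"rotation":[-0.1,0,0],"grip":0},{"linear":[-0.47,0.15,-0.15],"rotation":[-0.3,0,0],"grip":0},{"linear":[-0.47,0.25,-0.25],"rotation":[-0.5,0,0],"grip":0},{"linear":[-0.47,0.35,-0.35],"rotation":[-0.7,0,0],"grip":0},{"linear":[-0.47,0.45,-0.45],"rotation":[-0.9,0,0],"grip":0},{"linear":[-0.47,0.55,-0.55],"rotation":[-1,0,0],"grip":0},{"linear":[-0.47,0.65,-0.65],"rotation":[-1,0,0],"grip":0},{"linear":[-0.47,0.75,-0.75],"rotation":[-1,0,0],"grip":0},{"linear":[-0.47,0.85,-0.85],"rotation":[-1,0,0],"grip":0},{"linear":[-0.47,0.95,-0.95],"rotation":[-1,0,0],"grip":0},{"linear":[-0.47,1,-1],"rotation":[-1,0,0],"grip":0},{"linear":[-0.47,1,-1],"rotation":[-1,0,0],"grip":0}]' 60
python3 - <<'E'
from h import *
np.set_printoptions(precision=3,suppress=True)
s=sense();print(s["time_s"],s["eef_pos"],s["joints"],R(s).as_matrix(),s["force"])
print(rel(s,(548.6,279.4,370)))
E
```

```text
time_s: 1.32
eef_pos: [344.9, -146.7, 372.5]
ee_rot: [0.646, 0.288, 0.646, -0.286]
force: [0.2, 0.4, 0.6]
grip_width: -0.0
1.3167 [ 344.932 -146.667  372.537] [-0.719 -0.098  1.597  0.002  1.643  0.117] [[ 0.001  0.742  0.67 ]
 [ 0.002  0.67  -0.742]
 [-1.     0.002 -0.   ]] [0.208 0.376 0.604]
(array([ 0.012,  1.456, -0.599]), array([0., 0., 0.]))
```

```bash
python3 -m jog '[{"linear":[0,0.1,-0.04],"rotation":[-0.2,0,0],"grip":0},{"linear":[0,0.2,-0.08],"rotation":[-0.4,0,0],"grip":0},{"linear":[0,0.3,-0.12],"rotation":[-0.6,0,0],"grip":0},{"linear":[0,0.4,-0.16],"rotation":[-0.8,0,0],"grip":0},{"linear":[0,0.5,-0.2],"rotation":[-1,0,0],"grip":0},{"linear":[0,0.6,-0.25],"rotation":[-1,0,0],"grip":0},{"linear":[0,0.7,-0.29],"rotation":[-1,0,0],"grip":0},{"linear":[0,0.8,-0.33],"rotation":[-1,0,0],"grip":0},{"linear":[0,0.9,-0.37],"rotation":[-1,0,0],"grip":0},{"linear":[0,0.9,-0.37],"rotation":[-1,0,0],"grip":0}]'
python3 - <<'E'
from h import *
np.set_printoptions(precision=3,suppress=True)
s=sense();print(s["time_s"],s["eef_pos"],s["joints"],s["force"])
print(rel(s,(548.6,279.4,370),down(np.radians(9))))
E
```

```text
time_s: 2.15
eef_pos: [471.9, 120.1, 372.2]
ee_rot: [0.697, 0.118, 0.698, -0.116]
force: [0.5, -0.1, -0.8]
grip_width: 0.001
2.15 [471.912 120.13  372.185] [0.007 0.168 1.322 0.003 1.652 0.339] [ 0.485 -0.115 -0.767]
(array([0.009, 0.585, 0.069]), array([-0.979, -0.   , -0.006]))
```

```bash
python3 -m jog '[{"linear":[0,0.12,0.01],"rotation":[0,0,0],"grip":0},{"linear":[0,0.24,0.03],"rotation":[0,0,0],"grip":0},{"linear":[0,0.36,0.04],"rotation":[0,0,0],"grip":0},{"linear":[0,0.48,0.06],"rotation":[0,0,0],"grip":0},{"linear":[0,0.58,0.08],"rotation":[0,0,0],"grip":0},{"linear":[0,0.58,0.08],"rotation":[0,0,0],"grip":0},{"linear":[0.1,0.58,0.08],"rotation":[0,0,0],"grip":0},{"linear":[0.2,0.58,0.08],"rotation":[0,0,0],"grip":0},{"linear":[0.28,0.58,0.08],"rotation":[0,0,0],"grip":0},{"linear":[0.28,0.58,0.08],"rotation":[0,0,0],"grip":0}]'
python3 - <<'E'
from h import *
np.set_printoptions(precision=3,suppress=True)
s=sense();print(s["time_s"],s["eef_pos"],s["joints"],s["force"])
h=np.array([599,262.5,170]);xh=np.array([.948,-.317,0]);zh=np.array([0,0,1.])
for th,off in [(.874,16),(.8,13),(.7,11),(.6,9),(.5,7),(.4,6),(.3,4.5),(.2,3),(.1,1.5),(.05,0),(0.0,0),(-.03,0)]:
    P=h+120*(-xh*np.cos(th)+zh*np.sin(th))+(6+off)*(xh*np.sin(th)+zh*np.cos(th)); print(th,P,rel(s,P)[0])
p,d=capture("side");cv2.imwrite("pics/side1.png",p[:,:,::-1])
E
```

```text
time_s: 2.98
eef_pos: [550.0, 275.7, 283.6]
ee_rot: [0.694, 0.117, 0.7, -0.118]
force: [0.3, 0.3, -0.8]
grip_width: -0.0
2.9833 [549.983 275.718 283.568] [0.273 0.498 1.096 0.003 1.556 0.606] [ 0.288  0.287 -0.814]
0.874 [541.987 281.564 276.147] [ 0.025  0.01  -0.031]
0.8 [532.664 284.682 269.32 ] [ 0.048  0.01  -0.064]
0.7 [522.374 288.123 260.308] [ 0.078  0.009 -0.1  ]
0.6 [513.139 291.211 250.137] [ 0.113  0.009 -0.132]
0.5 [505.075 293.908 238.94 ] [ 0.15   0.009 -0.16 ]
0.4 [498.65  296.056 227.783] [ 0.187  0.009 -0.182]
0.3 [493.263 297.857 215.493] [ 0.229  0.009 -0.201]
0.2 [489.203 299.215 202.661] [ 0.271  0.009 -0.215]
0.1 [486.518 300.113 189.443] [ 0.316  0.009 -0.224]
0.05 [485.666 300.397 181.99 ] [ 0.34   0.009 -0.227]
0.0 [485.24 300.54 176.  ] [ 0.36   0.009 -0.228]
-0.03 [485.121 300.58  172.398] [ 0.372  0.009 -0.228]
```

View pics/side1.png

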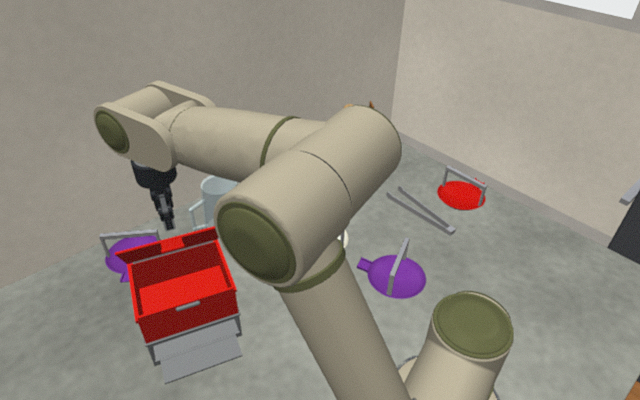

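The closed fingers at (168,222) are just behind the lid's outer face, near mid-width. I'll push along the arc now.

```bash
python3 -m jog '[{"linear":[0.025,0.01,-0.03],"rotation":[0,0,0],"grip":0},{"linear":[0.036,0.01,-0.047],"rotation":[0,0,0],"grip":0},{"linear":[0.048,0.01,-0.064],"rotation":[0,0,0],"grip":0},{"linear":[0.063,0.01,-0.082],"rotation":[0,0,0],"grip":0},{"linear":[0.078,0.009,-0.1],"rotation":[0,0,0],"grip":0},{"linear":[0.095,0.009,-0.116],"rotation":[0,0,0],"grip":0},{"linear":[0.113,0.009,-0.132],"rotation":[0,0,0],"grip":0},{"linear":[0.131,0.009,-0.146],"rotation":[0,0,0],"grip":0},{"linear":[0.15,0.009,-0.16],"rotation":[0,0,0],"grip":0}]'
python3 - <<'E'
from h import *
s=sense();print(s["time_s"],s["eef_pos"],s["joints"],s["force"],s["wrist_torque"])
E
```

```text
time_s: 3.78
eef_pos: [505.6, 294.4, 241.7]
ee_rot: [0.696, 0.117, 0.699, -0.117]
force: [-0.5, -0.5, 1.2]
grip_width: 0.001
3.7833 [505.64333182 294.40805359 241.7183676 ] [0.32590254 0.44217831 1.28639433 0.00286306 1.41677352 0.65833887] [-0.47198944 -0.54472793  1.20258072] [-0.09544147 -0.03695832  0.01668195]
```

```bash
python3 -m jog '[{"linear":[0.023,0,-0.012],"rotation":[0,0,0],"grip":0},{"linear":[0.046,0,-0.024],"rotation":[0,0,0],"grip":0},{"linear":[0.067,0,-0.034],"rotation":[0,0,0],"grip":0},{"linear":[0.087,0,-0.043],"rotation":[0,0,0],"grip":0},{"linear":[0.109,0,-0.05],"rotation":[0,0,0],"grip":0},{"linear":[0.13,0,-0.057],"rotation":[0,0,0],"grip":0},{"linear":[0.152,0,-0.062],"rotation":[0,0,0],"grip":0},{"linear":[0.174,0,-0.066],"rotation":[0,0,0],"grip":0},{"linear":[0.174,0,-0.066],"rotation":[0,0,0],"grip":0}]'
python3 - <<'E'
from h import *
s=sense();print(s["time_s"],s["eef_pos"],s["joints"],s["force"],s["wrist_torque"])
p,d=capture("side");cv2.imwrite("pics/side2.png",p[:,:,::-1])
E
```

```text
time_s: 4.53
eef_pos: [486.0, 300.9, 188.0]
ee_rot: [0.695, 0.117, 0.7, -0.117]
force: [-0.7, 0.5, 0.7]
grip_width: -0.001
4.5333 [486.03720655 300.86661697 188.02613239] [0.34801176 0.45269259 1.41252415 0.00317643 1.28242292 0.67989615] [-0.67784598  0.46109963  0.66517183] [-0.02049206 -0.00938789 -0.00484111]
```

View pics/side2.png

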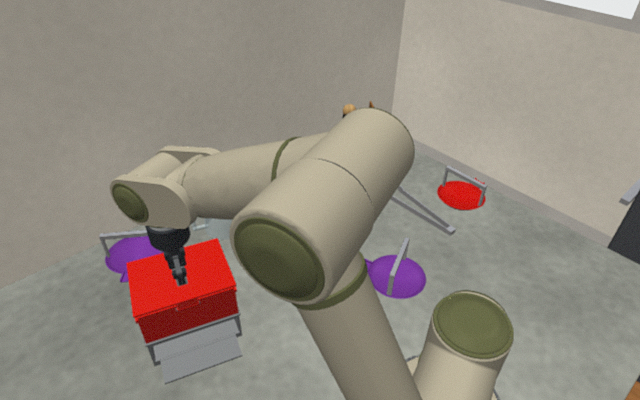

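The lid is nearly shut, with the fingertips on it at (180,283). Next I'll press it straight down through the catch.

```bash
python3 -m jog '[{"linear":[0.005,0,0],"rotation":[0,0,0],"grip":0},{"linear":[0.01,0,0],"rotation":[0,0,0],"grip":0},{"linear":[0.015,0,0],"rotation":[0,0,0],"grip":0},{"linear":[0.02,0,0],"rotation":[0,0,0],"grip":0},{"linear":[0.025,0,0],"rotation":[0,0,0],"grip":0},{"linear":[0.025,0,0],"rotation":[0,0,0],"grip":0}]'; python3 -m jog '[{"linear":[0.005,0,0],"rotation":[0,0,0],"grip":0},{"linear":[0.01,0,0],"rotation":[0,0,0],"grip":0},{"linear":[0.01,0,0],"rotation":[0,0,0],"grip":0}]'
```

```text
time_s: 5.08
eef_pos: [486.3, 301.1, 182.1]
ee_rot: [0.695, 0.117, 0.699, -0.117]
force: [-3.6, -0.5, 5.3]
grip_width: -0.003
time_s: 5.33
eef_pos: [486.0, 301.2, 179.6]
ee_rot: [0.695, 0.117, 0.699, -0.117]
force: [-3.6, -0.9, 4.6]
grip_width: 0.002
```

```bash
python3 -m jog '[{"linear":[0.007,0,0],"rotation":[0,0,0],"grip":0},{"linear":[0.014,0,0],"rotation":[0,0,0],"grip":0},{"linear":[0.02,0,0],"rotation":[0,0,0],"grip":0},{"linear":[0.02,0,0],"rotation":[0,0,0],"grip":0}]'
```

```text
time_s: 5.67
eef_pos: [486.2, 301.4, 176.0]
ee_rot: [0.696, 0.118, 0.699, -0.116]
force: [-7.9, -3.3, 20.9]
grip_width: -0.003
```

```bash
python3 -m jog '[{"linear":[0.012,0,0],"rotation":[0,0,0],"grip":0},{"linear":[0.016,0,0],"rotation":[0,0,0],"grip":0},{"linear":[0.016,0,0],"rotation":[0,0,0],"grip":0}]'
```

```text
time_s: 5.92
eef_pos: [486.4, 301.4, 175.8]
ee_rot: [0.697, 0.118, 0.698, -0.116]
force: [-15.9, -7.4, 35.6]
grip_width: 0.001
```

```bash
python3 -m jog '[{"linear":[-0.05,0,0],"rotation":[0,0,0],"grip":0},{"linear":[-0.13,0,0],"rotation":[0,0,0],"grip":0},{"linear":[-0.25,0,0],"rotation":[-0.2,0,0],"grip":0},{"linear":[-0.36,0,0],"rotation":[-0.4,0,0],"grip":0},{"linear":[-0.42,-0.1,0],"rotation":[-0.6,0,0],"grip":0},{"linear":[-0.42,-0.2,0],"rotation":[-0.8,0,0],"grip":0},{"linear":[-0.42,-0.3,0.05],"rotation":[-1,0,0],"grip":85},{"linear":[-0.42,-0.4,0.05],"rotation":[-1,0,0],"grip":85},{"linear":[-0.42,-0.5,0.1],"rotation":[-1,0,0],"grip":85},{"linear":[-0.42,-0.6,0.1],"rotation":[-1,0,0],"grip":85},{"linear":[-0.42,-0.65,0.1],"rotation":[-1,0,0],"grip":85},{"linear":[-0.42,-0.65,0.1],"rotation":[-1,0,0],"grip":85}]';  python3 - <<'E'
from h import *
np.set_printoptions(precision=3,suppress=True)
s=sense();print(s["time_s"],s["eef_pos"],s["joints"],s["force"])
print(rel(s,(520,-129.5,240),down(np.radians(101.3))))
p,d=capture("side");cv2.imwrite("pics/side3.png",p[:,:,::-1])
c=calibration("side")
u,v=np.meshgrid(np.arange(640),np.arange(400));P=pts(c,u,v,d)
hsv=cv2.cvtColor(p,cv2.COLOR_RGB2HSV);m=(hsv[...,1]>200)&((hsv[...,0]<8)|(hsv[...,0]>172))&(P[...,2]>155)&(d>0)&(u<300)
q=P[m];h=np.array([599,262.5]);xh=np.array([.948,-.317]);t=-(q[:,:2]-h)@xh
m2=(t>5)&(t<165);A=np.c_[t[m2],np.ones(m2.sum())];print(m2.sum(),np.linalg.lstsq(A,q[m2,2],rcond=None)[0], q[m2,2].std())
E
```

```text
time_s: 6.92
eef_pos: [450.9, 104.7, 301.0]
ee_rot: [0.705, -0.057, 0.705, 0.059]
force: [0.3, 0.5, 0.4]
grip_width: 0.848
6.9167 [450.869 104.701 301.023] [-0.027  0.129  1.546  0.003  1.466 -0.192] [0.317 0.508 0.402]
(array([ 0.201, -0.808,  0.099]), array([-3.206,  0.005, -0.003]))
5330 [ -0.004 175.889] 2.109620663345917
```

View pics/side3.png

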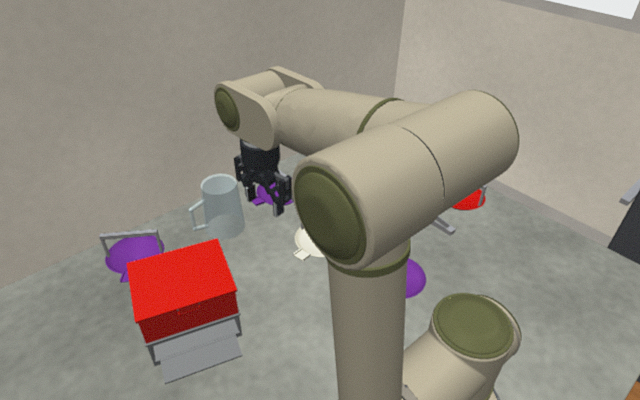

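The lid reads −0.004 rad with its face at 175.9 mm, so it is home. Now to the dish.

```bash
python3 -m jog '[{"linear":[0,-0.1,0],"rotation":[-0.2,0,0],"grip":85},{"linear":[0,-0.2,0.02],"rotation":[-0.4,0,0],"grip":85},{"linear":[0,-0.3,0.04],"rotation":[-0.6,0,0],"grip":85},{"linear":[0,-0.4,0.06],"rotation":[-0.8,0,0],"grip":85},{"linear":[0,-0.5,0.08],"rotation":[-1,0,0],"grip":85},{"linear":[0,-0.6,0.08],"rotation":[-1,0,0],"grip":85},{"linear":[0,-0.6,0.08],"rotation":[-1,0,0],"grip":85}]'
python3 -m jog '[{"linear":[0,0,0],"rotation":[-0.24,0,0],"grip":85},{"linear":[0,0,0],"rotation":[-0.48,0,0],"grip":85},{"linear":[0,0,0],"rotation":[-0.72,0,0],"grip":85},{"linear":[0,0,0],"rotation":[-1,0,0],"grip":85},{"linear":[0,0,0],"rotation":[-1,0,0],"grip":85}]'
python3 -m jog '[{"linear":[0,0,0],"rotation":[-0.24,0,0],"grip":85},{"linear":[0,0,0],"rotation":[-0.48,0,0],"grip":85},{"linear":[0,0,0],"rotation":[-0.72,0,0],"grip":85},{"linear":[0,0,0],"rotation":[-1,0,0],"grip":85},{"linear":[0,0,0],"rotation":[-1,0,0],"grip":85}]'
python3 - <<'E'
from h import *
np.set_printoptions(precision=3,suppress=True)
s=sense();print(s["time_s"],s["eef_pos"],s["joints"],s["force"])
print(rel(s,(520,-129.5,200),down(np.radians(101.3))))
E
```

```text
time_s: 7.55
eef_pos: [505.9, -70.8, 299.5]
ee_rot: [0.669, -0.229, 0.668, 0.231]
force: [1.2, 0.4, 0.5]
grip_width: 0.995
time_s: 7.97
eef_pos: [506.4, -69.6, 299.2]
ee_rot: [0.59, -0.389, 0.589, 0.391]
force: [-0.7, 0.1, 0.4]
grip_width: 0.995
time_s: 8.38
eef_pos: [506.8, -68.8, 299.0]
ee_rot: [0.475, -0.524, 0.474, 0.525]
force: [-0.4, -0.3, 0.0]
grip_width: 0.997
8.3833 [506.76  -68.828 299.004] [-0.366  0.243  1.414  0.003  1.486 -2.037] [-0.446 -0.321  0.017]
(array([ 0.329, -0.024, -0.207]), array([-0.193,  0.006,  0.   ]))
```

```bash
python3 -m jog '[{"linear":[0.05,-0.01,-0.08],"rotation":[-0.1,0,0],"grip":85},{"linear":[0.15,-0.02,-0.16],"rotation":[-0.19,0,0],"grip":85},{"linear":[0.25,-0.024,-0.207],"rotation":[-0.19,0,0],"grip":85},{"linear":[0.33,-0.024,-0.207],"rotation":[-0.19,0,0],"grip":85},{"linear":[0.33,-0.024,-0.207],"rotation":[-0.19,0,0],"grip":85},{"linear":[0.33,-0.024,-0.207],"rotation":[-0.19,0,0],"grip":85}]'
python3 - <<'E'
from h import *
np.set_printoptions(precision=3,suppress=True)
s=sense();print(s["time_s"],s["eef_pos"],s["joints"],s["force"])
c=calibration("wrist");p,d=capture("wrist");cv2.imwrite("pics/w4.png",p[:,:,::-1]);np.save("pics/w4d.npy",d);np.savez("pics/w4c.npz",**c)
for z in (102,): print(proj(c,[(520,-129.5,z)]))
E
```

```text
time_s: 8.88
eef_pos: [520.2, -129.1, 199.7]
ee_rot: [0.45, -0.544, 0.449, 0.547]
force: [-0.5, -0.7, 0.2]
grip_width: 0.997
8.8833 [ 520.187 -129.06   199.728] [-0.463  0.364  1.511  0.003  1.269 -2.227] [-0.472 -0.706  0.223]
[[319.938 198.048]]
```

View pics/w4.png

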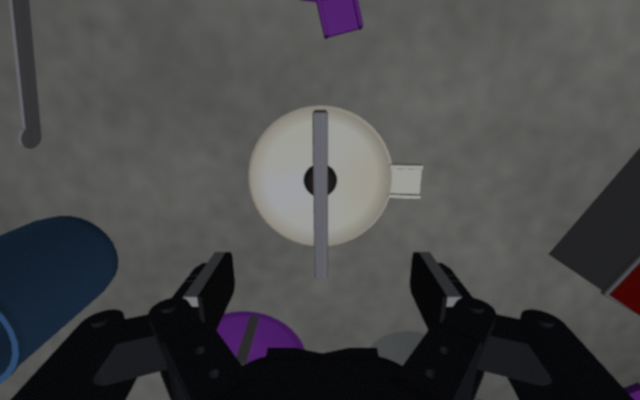

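The wrist view shows the bar upright at column 320, rows 110–278, with the lip at (422,181). The grip is aligned; I'll refine it numerically.

Run:
```python
from h import *
np.set_printoptions(precision=2,suppress=True)
c=dict(np.load("pics/w4c.npz"));im=cv2.imread("pics/w4.png").astype(float)
a,b=onz(c,320.2,110.5,102.),onz(c,321.2,278.,102.);print(a,b,(a+b)/2,np.linalg.norm(a-b),np.degrees(np.arctan2(*(b-a)[1::-1])))
print("lip",onz(c,422.,181.5,30.), "ball",onz(c,320.,180.,24.))
```

```text
[ 451.63 -142.41  102.  ] [ 593.91 -114.17  102.  ] [ 522.77 -128.29  102.  ] 145.0505881361573 11.226071812412506
lip [504.1  -22.86  30.  ] ball [ 524.37 -128.72   24.  ]
```

```bash
python3 -m jog '[{"linear":[0.05,-0.006,0],"rotation":[0,0,0],"grip":85},{"linear":[0.13,-0.006,0],"rotation":[0,0,0],"grip":85},{"linear":[0.21,-0.006,0],"rotation":[0,0,0],"grip":85},{"linear":[0.28,-0.006,0],"rotation":[0,0,0],"grip":70},{"linear":[0.34,-0.006,0],"rotation":[0,0,0],"grip":60},{"linear":[0.38,-0.006,0],"rotation":[0,0,0],"grip":50},{"linear":[0.411,-0.006,0],"rotation":[0,0,0],"grip":40},{"linear":[0.411,-0.006,0],"rotation":[0,0,0],"grip":30},{"linear":[0.411,-0.006,0],"rotation":[0,0,0],"grip":30}]' 60
python3 - <<'E'
from h import *
np.set_printoptions(precision=3,suppress=True)
s=sense();print(s["time_s"],s["eef_pos"],s["joints"],s["force"])
c=calibration("wrist");p,d=capture("wrist");cv2.imwrite("pics/w5.png",p[:,:,::-1])
E
```

```text
time_s: 9.68
eef_pos: [523.5, -128.5, 79.1]
ee_rot: [-0.451, 0.546, -0.448, -0.546]
force: [1.6, -0.6, -0.2]
grip_width: 0.35
9.6833 [ 523.459 -128.541   79.068] [-0.46   0.51   1.639  0.003  0.99  -2.225] [ 1.572 -0.595 -0.216]
```

View pics/w5.png

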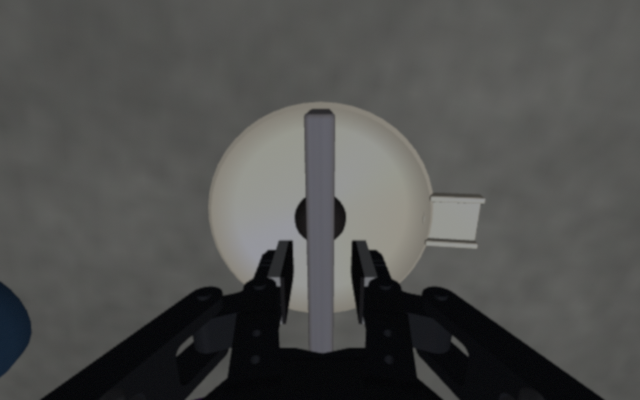

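```bash
python3 -m jog '[{"linear":[0.007,0,0],"rotation":[0,0,0],"grip":25},{"linear":[0.007,0,0],"rotation":[0,0,0],"grip":20},{"linear":[0.007,0,0],"rotation":[0,0,0],"grip":15},{"linear":[0.007,0,0],"rotation":[0,0,0],"grip":10},{"linear":[0.007,0,0],"rotation":[0,0,0],"grip":5},{"linear":[0.007,0,0],"rotation":[0,0,0],"grip":0},{"linear":[0.007,0,0],"rotation":[0,0,0],"grip":0},{"linear":[0.007,0,0],"rotation":[0,0,0],"grip":0},{"linear":[0.007,0,0],"rotation":[0,0,0],"grip":0}]' 60
python3 - <<'E'
from h import *
np.set_printoptions(precision=4,suppress=True)
s=sense();print(s["time_s"],s["eef_pos"],s["joints"],s["force"],s["wrist_torque"],s["grip_width"]*85.4);print(R(s).as_matrix())
E
```

```text
time_s: 10.48
eef_pos: [523.8, -129.1, 77.8]
ee_rot: [-0.451, 0.547, -0.448, -0.545]
force: [-2.0, -3.2, 5.0]
grip_width: 0.128
10.4833 [ 523.8045 -129.1158   77.7541] [-0.4601  0.5119  1.6403  0.0028  0.9858 -2.2257] [-1.9536 -3.224   4.9777] [-0.4173  0.1943  0.0059] 10.921065128929467
[[ 0.0042 -0.9814 -0.192 ]
 [ 0.0005 -0.192   0.9814]
 [-1.     -0.0043 -0.0003]]
```

```bash
python3 -m jog '[{"linear":[-0.003,0,0],"rotation":[0,0,0],"grip":0},{"linear":[-0.008,0,0],"rotation":[0,0,0],"grip":0},{"linear":[-0.016,0,0],"rotation":[0,0,0],"grip":0},{"linear":[-0.027,0,0],"rotation":[0,0,0],"grip":0},{"linear":[-0.04,0,0],"rotation":[0,0,0],"grip":0},{"linear":[-0.053,0,0],"rotation":[0,0,0],"grip":0},{"linear":[-0.066,0,0],"rotation":[0,0,0],"grip":0},{"linear":[-0.079,0,0],"rotation":[0,0,0],"grip":0},{"linear":[-0.09,0,0],"rotation":[0,0,0],"grip":0},{"linear":[-0.098,0,0],"rotation":[0,0,0],"grip":0},{"linear":[-0.103,0,0],"rotation":[0,0,0],"grip":0},{"linear":[-0.106,0,0],"rotation":[0,0,0],"grip":0},{"linear":[-0.106,0,0],"rotation":[0,0,0],"grip":0}]'
python3 - <<'E'
from h import *
np.set_printoptions(precision=4,suppress=True)
s=sense();print(s["time_s"],s["eef_pos"],s["joints"],s["force"],s["wrist_torque"],s["grip_width"]*85.4);print(R(s).as_matrix())
for n in("wrist","side"):
    p,d=capture(n);cv2.imwrite(f"pics/{n}6.png",p[:,:,::-1])
E
```

```text
time_s: 11.57
eef_pos: [523.7, -129.1, 109.6]
ee_rot: [-0.451, 0.547, -0.448, -0.545]
force: [-0.5, 1.7, -3.7]
grip_width: 0.126
11.5667 [ 523.705  -129.1439  109.6494] [-0.4603  0.4675  1.6135  0.0027  1.0569 -2.2256] [-0.5132  1.697  -3.6659] [-0.0049  0.0082  0.0388] 10.754987261992985
[[ 0.0044 -0.9814 -0.192 ]
 [ 0.0005 -0.192   0.9814]
 [-1.     -0.0044 -0.0004]]
```

View pics/wrist6.png

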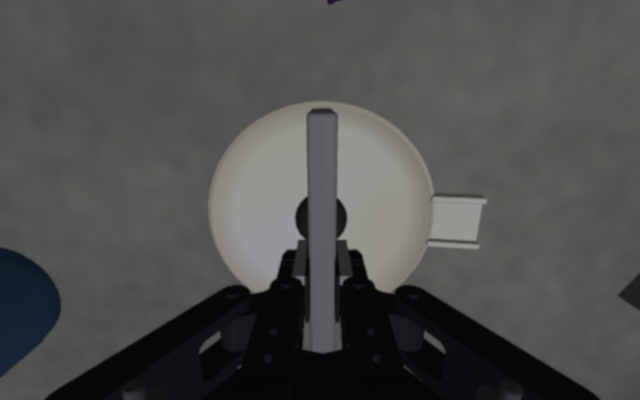

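View pics/side6.png

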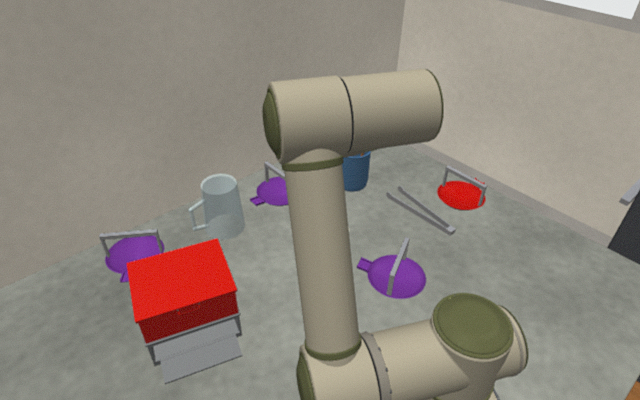

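The dish is held and level, with the ball at (321,218) in the middle. I'll lift the rest of the way.

```bash
python3 -m jog '[{"linear":[-0.003,0,0],"rotation":[0,0,0],"grip":0},{"linear":[-0.008,0,0],"rotation":[0,0,0],"grip":0},{"linear":[-0.016,0,0],"rotation":[0,0,0],"grip":0},{"linear":[-0.028,0,0],"rotation":[0,0,0],"grip":0},{"linear":[-0.044,0,0],"rotation":[0,0,0],"grip":0},{"linear":[-0.062,0,0],"rotation":[0,0,0],"grip":0},{"linear":[-0.08,0,0],"rotation":[0,0,0],"grip":0},{"linear":[-0.098,0,0],"rotation":[0,0,0],"grip":0},{"linear":[-0.116,0,0],"rotation":[0,0,0],"grip":0},{"linear":[-0.134,0,0],"rotation":[0,0,0],"grip":0},{"linear":[-0.152,0,0],"rotation":[0,0,0],"grip":0},{"linear":[-0.17,0,0],"rotation":[0,0,0],"grip":0},{"linear":[-0.188,0,0],"rotation":[0,0,0],"grip":0},{"linear":[-0.204,0,0],"rotation":[0,0,0],"grip":0},{"linear":[-0.216,0,0],"rotation":[0,0,0],"grip":0},{"linear":[-0.225,0,0],"rotation":[0,0,0],"grip":0},{"linear":[-0.23,0,0],"rotation":[0,0,0],"grip":0},{"linear":[-0.23,0,0],"rotation":[0,0,0],"grip":0},{"linear":[-0.23,0,0],"rotation":[0,0,0],"grip":0}]'
python3 - <<'E'
from h import *
np.set_printoptions(precision=4,suppress=True)
s=sense();print(s["time_s"],s["eef_pos"],s["joints"],s["force"],s["wrist_torque"],s["grip_width"]*85.4);print(R(s).as_matrix())
for n in("wrist","top"):
    c=calibration(n);p,d=capture(n);cv2.imwrite(f"pics/{n}7.png",p[:,:,::-1]);np.savez(f"pics/{n}7c.npz",d=d,**c)
E
```

```text
time_s: 13.25
eef_pos: [523.3, -129.1, 178.2]
ee_rot: [-0.45, 0.547, -0.448, -0.545]
force: [-0.7, -0.4, -4.4]
grip_width: 0.127
13.25 [ 523.2596 -129.0913  178.2433] [-0.4605  0.3876  1.5364  0.0025  1.2146 -2.2254] [-0.7224 -0.3948 -4.3693] [-0.0139  0.0607  0.0222] 10.883909701846195
[[ 0.0037 -0.9814 -0.192 ]
 [ 0.0008 -0.192   0.9814]
 [-1.     -0.0038  0.0001]]
```

View pics/wrist7.png

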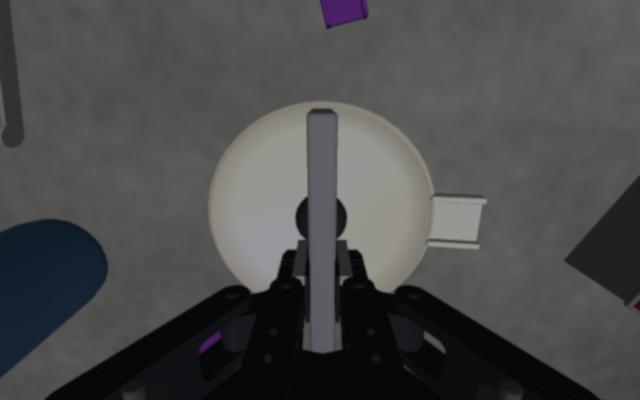

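View pics/top7.png

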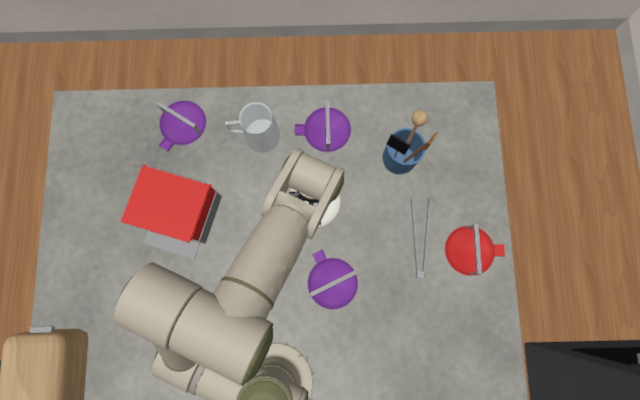

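Run:
```python
from h import *
np.set_printoptions(precision=1,suppress=True)
P=np.load("pics/topP.npy")
q=P[98:156,300:355].reshape(-1,3);q=q[(q[:,2]>60)&(q[:,2]<130)];print(q.min(0),q.max(0),len(q))
q=P[255:275,300:360].reshape(-1,3);q=q[(q[:,2]>15)&(q[:,2]<130)];print(q.min(0),q.max(0),len(q))
d=dict(np.load("pics/top7c.npz"));u,v=np.meshgrid(np.arange(300,365),np.arange(250,312));q=pts(d,u,v,d["d"][250:312,300:365]).reshape(-1,3);q=q[(q[:,2]>60)&(q[:,2]<130)];print(q.min(0),q.max(0),len(q))
```

```text
[ 704.7 -182.3   61.9] [ 850.3 -170.4  108.1] 188
[ 311.4 -245.2   15. ] [ 373.4 -110.1  106. ] 409
[ 252.1 -245.3   62. ] [ 320.  -112.8  109.6] 204
```

Nothing lies within the lip's sweep. I'll turn about the tool axis, smoothly.

```bash
python3 -m jog '[{"linear":[0,0,0],"rotation":[0.005,0,0],"grip":0},{"linear":[0,0,0],"rotation":[0.015,0,0],"grip":0},{"linear":[0,0,0],"rotation":[0.035,0,0],"grip":0},{"linear":[0,0,0],"rotation":[0.065,0,0],"grip":0},{"linear":[0,0,0],"rotation":[0.105,0,0],"grip":0},{"linear":[0,0,0],"rotation":[0.155,0,0],"grip":0},{"linear":[0,0,0],"rotation":[0.21,0,0],"grip":0},{"linear":[0,0,0],"rotation":[0.27,0,0],"grip":0},{"linear":[0,0,0],"rotation":[0.33,0,0],"grip":0},{"linear":[0,0,0],"rotation":[0.39,0,0],"grip":0},{"linear":[0,0,0],"rotation":[0.45,0,0],"grip":0},{"linear":[0,0,0],"rotation":[0.51,0,0],"grip":0},{"linear":[0,0,0],"rotation":[0.57,0,0],"grip":0},{"linear":[0,0,0],"rotation":[0.63,0,0],"grip":0},{"linear":[0,0,0],"rotation":[0.69,0,0],"grip":0},{"linear":[0,0,0],"rotation":[0.75,0,0],"grip":0},{"linear":[0,0,0],"rotation":[0.8,0,0],"grip":0},{"linear":[0,0,0],"rotation":[0.84,0,0],"grip":0},{"linear":[0,0,0],"rotation":[0.87,0,0],"grip":0},{"linear":[0,0,0],"rotation":[0.88,0,0],"grip":0}]'
python3 - <<'E'
from h import *
np.set_printoptions(precision=4,suppress=True)
s=sense();print(s["time_s"],s["eef_pos"],s["joints"],s["force"],s["wrist_torque"],s["grip_width"]*85.4);M=R(s).as_matrix();print(M, np.degrees(np.arctan2(M[1,2],M[0,2])))
for n in("wrist",):
    c=calibration(n);p,d=capture(n);cv2.imwrite(f"pics/{n}8.png",p[:,:,::-1])
E
```

```text
time_s: 15.02
eef_pos: [523.2, -129.1, 178.1]
ee_rot: [0.559, -0.435, 0.557, 0.434]
force: [-0.3, -0.2, -4.4]
grip_width: 0.127
15.0167 [ 523.2059 -129.0865  178.1279] [-0.4606  0.3878  1.5365  0.0025  1.2146 -1.7843] [-0.2897 -0.1637 -4.3952] [ 0.0194  0.0444 -0.0179] 10.8327031147783
[[ 0.0035 -0.9694  0.2453]
 [ 0.0009  0.2454  0.9694]
 [-1.     -0.0031  0.0017]] 75.79767360926654
```

View pics/wrist8.png

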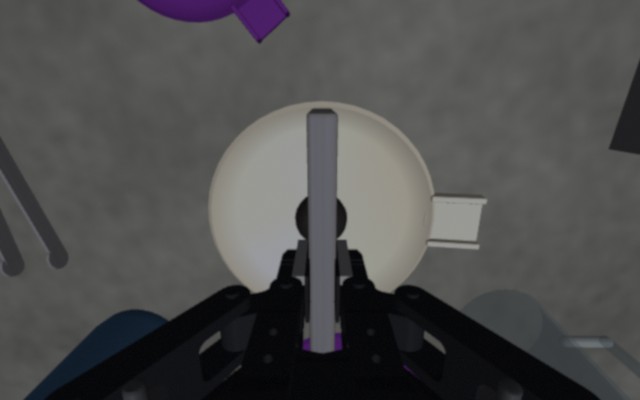

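The turn is smooth and the ball is still centred. I'll carry on.

```bash
python3 -m jog '[{"linear":[0,0,0],"rotation":[0.005,0,0],"grip":0},{"linear":[0,0,0],"rotation":[0.015,0,0],"grip":0},{"linear":[0,0,0],"rotation":[0.035,0,0],"grip":0},{"linear":[0,0,0],"rotation":[0.065,0,0],"grip":0},{"linear":[0,0,0],"rotation":[0.105,0,0],"grip":0},{"linear":[0,0,0],"rotation":[0.155,0,0],"grip":0},{"linear":[0,0,0],"rotation":[0.21,0,0],"grip":0},{"linear":[0,0,0],"rotation":[0.27,0,0],"grip":0},{"linear":[0,0,0],"rotation":[0.33,0,0],"grip":0},{"linear":[0,0,0],"rotation":[0.39,0,0],"grip":0},{"linear":[0,0,0],"rotation":[0.45,0,0],"grip":0},{"linear":[0,0,0],"rotation":[0.51,0,0],"grip":0},{"linear":[0,0,0],"rotation":[0.57,0,0],"grip":0},{"linear":[0,0,0],"rotation":[0.63,0,0],"grip":0},{"linear":[0,0,0],"rotation":[0.69,0,0],"grip":0},{"linear":[0,0,0],"rotation":[0.75,0,0],"grip":0},{"linear":[0,0,0],"rotation":[0.8,0,0],"grip":0},{"linear":[0,0,0],"rotation":[0.84,0,0],"grip":0},{"linear":[0,0,0],"rotation":[0.87,0,0],"grip":0},{"linear":[0,0,0],"rotation":[0.88,0,0],"grip":0}]' 
python3 -m jog '[{"linear":[0,0,0],"rotation":[0.005,0,0],"grip":0},{"linear":[0,0,0],"rotation":[0.015,0,0],"grip":0},{"linear":[0,0,0],"rotation":[0.035,0,0],"grip":0},{"linear":[0,0,0],"rotation":[0.065,0,0],"grip":0},{"linear":[0,0,0],"rotation":[0.105,0,0],"grip":0},{"linear":[0,0,0],"rotation":[0.155,0,0],"grip":0},{"linear":[0,0,0],"rotation":[0.21,0,0],"grip":0},{"linear":[0,0,0],"rotation":[0.27,0,0],"grip":0},{"linear":[0,0,0],"rotation":[0.33,0,0],"grip":0},{"linear":[0,0,0],"rotation":[0.39,0,0],"grip":0},{"linear":[0,0,0],"rotation":[0.45,0,0],"grip":0},{"linear":[0,0,0],"rotation":[0.51,0,0],"grip":0},{"linear":[0,0,0],"rotation":[0.57,0,0],"grip":0},{"linear":[0,0,0],"rotation":[0.63,0,0],"grip":0},{"linear":[0,0,0],"rotation":[0.69,0,0],"grip":0},{"linear":[0,0,0],"rotation":[0.75,0,0],"grip":0},{"linear":[0,0,0],"rotation":[0.8,0,0],"grip":0},{"linear":[0,0,0],"rotation":[0.84,0,0],"grip":0},{"linear":[0,0,0],"rotation":[0.87,0,0],"grip":0},{"linear":[0,0,0],"rotation":[0.88,0,0],"grip":0}]'
python3 - <<'E'
from h import *
np.set_printoptions(precision=4,suppress=True)
s=sense();print(s["time_s"],s["eef_pos"],s["joints"],s["force"]);M=R(s).as_matrix();print(M, np.degrees(np.arctan2(M[1,2],M[0,2])));print(rel(s,s["eef_pos"],down(0)))
E
```

```text
time_s: 16.73
eef_pos: [523.2, -129.1, 178.1]
ee_rot: [0.641, -0.302, 0.638, 0.302]
force: [-0.0, -0.6, -4.0]
grip_width: 0.122
time_s: 18.4
eef_pos: [523.2, -129.1, 178.1]
ee_rot: [0.691, -0.155, 0.689, 0.155]
force: [0.1, -0.2, -4.3]
grip_width: 0.124
18.4 [ 523.2159 -129.0691  178.11  ] [-0.4605  0.3878  1.5365  0.0025  1.2146 -0.9026] [ 0.108  -0.2054 -4.2625]
[[ 0.0035 -0.427   0.9043]
 [ 0.0009  0.9043  0.427 ]
 [-1.     -0.0006  0.0035]] 25.27537267242522
(array([0., 0., 0.]), array([ 0.8823,  0.0073, -0.0003]))
```

```bash
python3 -m jog '[{"linear":[0,0,0],"rotation":[0.005,0,0],"grip":0},{"linear":[0,0,0],"rotation":[0.015,0,0],"grip":0},{"linear":[0,0,0],"rotation":[0.035,0,0],"grip":0},{"linear":[0,0,0],"rotation":[0.065,0,0],"grip":0},{"linear":[0,0,0],"rotation":[0.105,0,0],"grip":0},{"linear":[0,0,0],"rotation":[0.155,0,0],"grip":0},{"linear":[0,0,0],"rotation":[0.21,0,0],"grip":0},{"linear":[0,0,0],"rotation":[0.27,0,0],"grip":0},{"linear":[0,0,0],"rotation":[0.33,0,0],"grip":0},{"linear":[0,0,0],"rotation":[0.39,0,0],"grip":0},{"linear":[0,0,0],"rotation":[0.45,0,0],"grip":0},{"linear":[0,0,0],"rotation":[0.51,0,0],"grip":0},{"linear":[0,0,0],"rotation":[0.57,0,0],"grip":0},{"linear":[0,0,0],"rotation":[0.63,0,0],"grip":0},{"linear":[0,0,0],"rotation":[0.69,0,0],"grip":0},{"linear":[0,0,0],"rotation":[0.75,0,0],"grip":0},{"linear":[0,0,0],"rotation":[0.8,0,0],"grip":0},{"linear":[0,0,0],"rotation":[0.84,0,0],"grip":0},{"linear":[0,0,0],"rotation":[0.87,0,0],"grip":0},{"linear":[0,0,0],"rotation":[0.88,0,0],"grip":0}]'
python3 - <<'E'
from h import *
np.set_printoptions(precision=4,suppress=True)
s=sense();print(s["time_s"],s["eef_pos"],s["joints"],s["force"]);M=R(s).as_matrix();print(M, np.degrees(np.arctan2(M[1,2],M[0,2])))
for n in("wrist","top","side"):
    c=calibration(n);p,d=capture(n);cv2.imwrite(f"pics/{n}9.png",p[:,:,::-1]);np.savez(f"pics/{n}9c.npz",d=d,**c)
E
```

```text
time_s: 20.07
eef_pos: [523.2, -129.1, 178.1]
ee_rot: [0.708, 0.0, 0.706, 0.0]
force: [-0.7, 0.4, -3.9]
grip_width: 0.129
20.0667 [ 523.209  -129.0851  178.1293] [-0.4606  0.3877  1.5365  0.0025  1.2146 -0.4614] [-0.7477  0.423  -3.9234]
[[ 0.0035  0.      1.    ]
 [ 0.0009  1.     -0.    ]
 [-1.      0.0009  0.0035]] -0.0003161429320295244
```

View pics/wrist9.png

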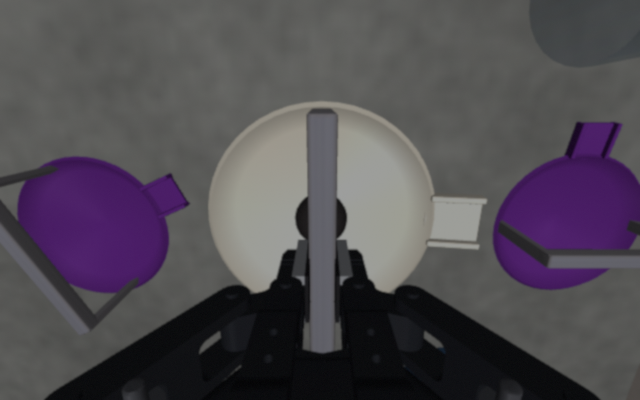

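View pics/top9.png

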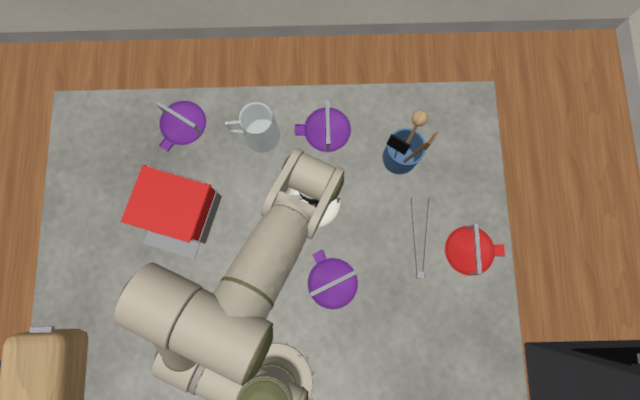

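View pics/side9.png

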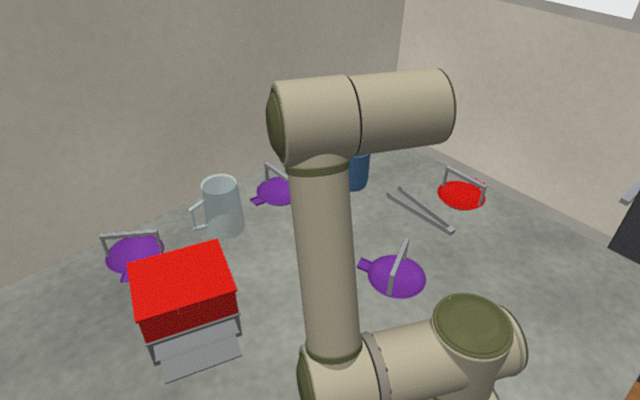

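Run:
```python
from h import *
np.set_printoptions(precision=2,suppress=True)
c=dict(np.load("pics/wrist9c.npz"))
a,b=onz(c,322.,110.,202.4),onz(c,322.7,352.,202.4);print("bar",a,b,np.linalg.norm(a-b),"dir",np.degrees(np.arctan2(*(b-a)[1::-1])))
l=(onz(c,487.,199.,130.4)+onz(c,480.,245.,130.4))/2;print("lip",l)
g=onz(c,321.,210.,128.);print("plate mid",g,"ball",onz(c,321.,218.,124.4))
P=pts(c,*np.meshgrid(np.arange(640),np.arange(400)),c["d"])
im=cv2.cvtColor(cv2.imread("pics/wrist9.png"),cv2.COLOR_BGR2HSV)
w=(im[...,1]<45)&(im[...,2]>130)&(P[...,2]>95)&(P[...,2]<140)
q=P[w];A=np.c_[q[:,0]-q[:,0].mean(),q[:,1]-q[:,1].mean(),np.ones(len(q))]
r=np.hypot(q[:,0]-523,q[:,1]+129);m=(r>68)&(r<76)
print(len(q),m.sum(),np.linalg.lstsq(A[m],q[m,2],rcond=None)[0])
```

```text
bar [522.98 -54.91 202.4 ] [ 523.22 -167.27  202.4 ] 112.36086902547154 dir -89.87794953537569
lip [ 631.74 -129.62  130.4 ]
plate mid [ 522.6  -121.25  128.  ] ball [ 522.59 -128.39  124.4 ]
27364 5554 [  0.     0.01 126.73]
```

The lip points within about 0.3° of +x, the rim slope is at most 0.01 rad, and the ball is over the centre. I'll settle briefly and hand in.

```bash
python3 -m jog '[{"linear":[0,0,0],"rotation":[0,0,0],"grip":0},{"linear":[0,0,0],"rotation":[0,0,0],"grip":0},{"linear":[0,0,0],"rotation":[0,0,0],"grip":0},{"linear":[0,0,0],"rotation":[0,0,0],"grip":0},{"linear":[0,0,0],"rotation":[0,0,0],"grip":0},{"linear":[0,0,0],"rotation":[0,0,0],"grip":0}]'
python3 - <<'E'
from rig import sense,finish_job
s=sense();print(s["eef_pos"],s["dq"]);print(finish_job())
E
```

```text
time_s: 20.72
eef_pos: [523.2, -129.1, 178.1]
ee_rot: [0.708, -0.0, 0.706, 0.001]
force: [1.0, 0.1, -4.1]
grip_width: 0.131
[ 523.22209338 -129.07059734  178.14294584] [-0.00017129  0.00042303  0.00215027  0.00024175  0.00211545  0.00092195]
the job is handed in; nothing more can be done
None
```

I pushed the upper caddy's lid shut through the catch, lifted the white crusher straight up by its handle about 100 mm, and then turned it about 101° in the air. I handed the job in at 20.7 s, still holding it up; `finish_job` reports no verdict.

- **Lid:** it met a firm stop at 175.8 mm. After I backed off, it measured flat to about 0.004 rad with its face at 175.9 mm, so it stayed home. The last press read about 36 N upward and about 40 N in total at the wrist, all through the closed fingertips, which is more than the catch needed.
- **Lip direction:** it points at the far edge to within about 0.3°.
- **Level and ball:** the rim slope measured at most 0.01 rad, and the ball was in the middle of the plate in every wrist picture since the lift.
- **Everything else:** the last top and side pictures show the bystanders and look-alikes where they were. The arm hid the dish in the side view and most of it in the top view, so the final dish checks rest on the wrist camera.

Two readings disagreed. The visible part of the handle bar measured 112 mm instead of 146 mm, because the gripper covered one end. A rough pixel for the plate's middle came out 8 mm off along y, while the ball and lip readings agreed with the centre to within 1 mm.

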